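Reject the unbalanced rotor arm

TASK

One of the two centrifuge rotor arms on the bench carries an off-centre weight that cannot be seen. Hang them by the notch on the knife edge of the balancing stand to find out which, leave the one that hangs level balanced there, and stand the faulty one flat in the white reject tray. Leave everything else on the bench where it is.

Things in the scene. Friction and masses are not known exactly. Their poses are not given: they have to be found in the camera images.
- rotor_a: one of two look-alike aluminium centrifuge rotor arms, 164 mm long (x), 38 wide (y), 94 tall, 0.23 to 0.36 kg: a bar 24 mm wide, z 56 to 66 mm, a closed square pot 36 x 36 x 56 mm hanging under each end (centres at x = +-64), a grey grip block on its middle. Origin: middle of the underside; stands on its pots, z up. The ends are alike
- rotor_b: the other rotor arm, same sizes and axes. Each pot hides a steel weight; in one of the two arms (a or b, it varies) one pot's weight is too light. Hung on the knife edge, an arm swings freely, its weight being below the edge: the sound arm hangs within 7 degrees of level, the faulty one leans 14 to 32 degrees and stays hanging so
- rotor_a_notch (a point): middle of the roof of rotor_a's knife notch, under the bar's middle, 56 mm above its origin. The notch runs along the arm's y: flat roof 5 mm wide, sloping cheeks reaching 11 mm lower, mouth 17 mm wide
- rotor_a_hub (a point): point to pinch on rotor_a's grip block, 85 mm above its origin; the block is 34 mm long (x), 24 wide (y, close the fingers along y), from z 66 to 94 mm
- rotor_b_notch (a point): middle of the roof of rotor_b's knife notch, under the bar's middle, 56 mm above its origin. The notch runs along the arm's y: flat roof 5 mm wide, sloping cheeks reaching 11 mm lower, mouth 17 mm wide
- rotor_b_hub (a point): point to pinch on rotor_b's grip block, 85 mm above its origin; the block is 34 mm long (x), 24 wide (y, close the fingers along y), from z 66 to 94 mm
- stand: fixed balancing stand: grey base plate 130 (x) x 90 (y) x 14 mm, dark post 40 (x) x 12 (y) up to 100 mm, and on it a thin steel knife blade 2 mm thick and 40 mm long, running along the stand's x, its edge up at 120 mm. Origin: middle of the underside. An arm hangs across it, arm x along stand y, either way round
- knife_edge (a point): middle of the knife edge, 120 mm above the bench; its x runs along the edge
- tray: fixed white open reject tray, 220 (x) x 130 (y) x 30 mm high outside, walls and floor 5 mm thick. Origin: middle of the underside
- beaker: empty glass beaker, 70 mm across, 90 tall; leave alone. Origin: middle of the underside
- wash_bottle: white wash bottle, 68 mm across, 170 tall; leave alone. Origin: middle of the underside
- jar: amber jar, 60 mm across, 80 tall; leave alone. Origin: middle of the underside
- screwdriver: screwdriver lying flat, 170 mm long; leave alone. Origin: middle of its length, underside
- dish: shallow glass dish, 90 mm across, 18 tall; leave alone. Origin: middle of the underside
- reagent: amber reagent bottle, 56 mm across, 100 tall; leave alone. Origin: middle of the underside
Things that resemble listed ones, but are neither listed nor needed, are in the scene too. Leave any red look-alike of the rotor_a alone. What is shaped like the rotor_b but purple is not meant.

How it is judged:
At the end, for the whole second after the job is handed in: One arm hangs by its notch within 12 mm of the middle of the knife edge, borne by the stand, level within 10 degrees, still (30 mm/s, 0.4 rad/s); the other stands on the tray's floor, origin within 50 mm of its middle in x and y and 12 mm in z, upright within 4.5 degrees, still (20 mm/s) (((distance between rotor_a_notch and knife_edge below 0.012 m and angle between rotor_a's own z axis and vertical below 0.175 rad and contact force between rotor_a and stand above 1 N and linear speed of rotor_a below 0.03 m/s and angular speed of rotor_a below 0.4 rad/s and x of rotor_b in the frame of tray between -0.05 and 0.05 m and y of rotor_b in the frame of tray between -0.05 and 0.05 m and z of rotor_b in the frame of tray below 0.012 m and angle between rotor_b's own z axis and vertical below 0.08 rad and linear speed of rotor_b below 0.02 m/s) or (distance between rotor_b_notch and knife_edge below 0.012 m and angle between rotor_b's own z axis and vertical below 0.175 rad and contact force between rotor_b and stand above 1 N and linear speed of rotor_b below 0.03 m/s and angular speed of rotor_b below 0.4 rad/s and x of rotor_a in the frame of tray between -0.05 and 0.05 m and y of rotor_a in the frame of tray between -0.05 and 0.05 m and z of rotor_a in the frame of tray below 0.012 m and angle between rotor_a's own z axis and vertical below 0.08 rad and linear speed of rotor_a below 0.02 m/s))); the robot touches nothing.
It fails at once if another thing on the bench is pushed more than 30 mm (distance of any of beaker, wash_bottle, jar, screwdriver, dish, reagent from where it was at the start of the episode above 0.03 m).
It also fails if it takes over 70 s, if anything falls off the work surface, if the arm or the gripper's body presses on something with over 40 N, if the wrist force passes 120 N, or if a joint passes its speed limit or range.

ROBOT

A 7-joint arm with a two-finger parallel gripper is mounted at the origin on the work surface. World frame = base frame: x ahead of the robot, y to its left, z up, the work surface at z = 0. Lengths are in m, angles in rad, forces in N, time in s.
With the tool pointing down it reaches from about 0.425 to 0.925 m from the base axis. Payload 6.8 kg.
Tool frame: the origin (TCP) lies at the very end of the fingers, on their centre line; the grasp point (between the pads) lies 19 mm behind it (arm.tcp_to_grasp is the distance from the TCP to the grasp point, in m); z points along the fingers, y is the line along which they close (so a half turn about z gives the same grasp; the last joint's range is limited). The gripper opens to 85 mm and grips with 20 to 120 N. Pads are 22 mm wide; open, the fingers measure 114 mm over their backs; the gripper's body (76 mm by 85 mm) begins 54 mm behind the grasp point. The pads swing forward as they close: fully open they stand 13 mm farther back than shut.
Start: joints at [1.101, 0.477, 0.022, 1.555, -0.011, 1.109, -0.083], TCP at [0.239, -0.631, 0.231] pointing down, gripper open.
Joint ranges: [-2.96, 2.96], [-0.34, 2.1], [-1.41, 1.46], [0.24, 2.44], [-1.37, 4.51], [0.17, 1.92], [-2.96, 2.96]. Speed limits (rad/s): [2.39, 2.39, 3.14, 3.14, 3.14, 3.14, 3.14].

INTERFACE

Orientations are given as a 3x3 rotation matrix whose columns are the frame's x, y, z axes.
In Python, from station import arm gives the robot as it stands. The module is installed in compiled form; this text tells all that it offers.
- The arm moves only by the shell command python3 -m pendant 'ROWS' [OPENING] [FORCE]. ROWS is JSON, a list of rows, each an object with "xyz": the shift along the tool's x, y, z in cm, a list of three; "twist": the turn about the tool's z in degrees. In form: [{"xyz": [x, y, z], "twist": twist}, ...]. A call has 1 to 10 rows; each row shifts and turns the commanded pose from where the row before left it, along the tool's axes as they then stand; what a row does not reach is not made up. A row lasts 1/12 s, in which the tool goes at most 41.7 mm and 7.16 degrees, less where a joint would pass 70% of its speed; a pose out of reach is approached as far as the arm can. A call is refused whole if a number of a shift passes 4.17 or a number of a turn 7.16, either way. A call with a gripper value outside its range is refused whole. OPENING is the opening, from 0 (shut) to 1 (fully open), set as the call begins (- or left out, the last holds). The fingers move at their own pace and stop on an object; FORCE is the grip in N (left out, the last holds). Time passes only in rows, so rows that do not move let the fingers close. It gives the time, the measured TCP pose, the force, the opening and the grip force at its end, in the units of the state.
- arm.state(): the state, without advancing time (a new reading comes with each control period).
- arm.capture(name): name is "side" or "top"; returns the picture (400x640x3 uint8, red, green, blue); there is no depth.
- arm.calibration(name): a dict with "fx", "fy", "cx", "cy" (pixels), "T" (4x4, takes a point from camera to world coordinates). Camera axes: x right, y up, looking along -z (the intrinsics and any distortion apply to the point x, -y, -z); pixel columns grow to the right and rows downward; lengths in m; the calibration is good to about 2 mm. A picture is of the moment at which its call begins. calibration takes no time and is no camera call.
- arm.hand_in(): hands the job in; it is judged then, once.
The state is a dict: "clock": time; "joint_positions": joint angles; "dq": joint speeds; "effort": joint torques, N m; "tool_pos": TCP position; "orientation": TCP orientation; "force": force on the tool from outside, world axes, zero at the start; "wrist_torque": the same for the moment, N m; "opening": finger opening in m; "grip_force": force on a finger pad.
Only numpy, scipy, OpenCV 4.12 (cv2) and the standard library are available. Lean on these libraries where they do the work, as an engineer would, in place of code of your own. Each camera call takes 0.05 s, during which the arm holds its last target. There are 200 camera calls.

## Working session

There is one attempt and no reset: what is moved stays moved. The work goes in short steps, Python scripts to look and compute and a shell command to move; the robot and the scene stay as the last step left them, time stands still between calls to the robot, and variables do not carry over. Pictures are saved under pics/ and viewed, at most 10 in all, crops included, and the job is handed in when it is done.

```bash
mkdir -p pics; python3 - <<'E'
from station import arm
import cv2,numpy as np
for n in("top","side"):
    cv2.imwrite(f"pics/{n}0.png",arm.capture(n)[:,:,::-1]); c=arm.calibration(n); print(n,{k:(np.round(v,3).tolist() if not np.isscalar(v) else v) for k,v in c.items()})
s=arm.state();print(s['tool_pos'],np.round(s['orientation'],3),s['opening'])
E
```

```text
top {'fx': 388.87544808272776, 'fy': 388.87544808272776, 'cx': 321.17081426193823, 'cy': 202.4363065271768, 'T': [[0.005, 0.998, -0.062, 0.493], [-1.0, 0.005, -0.002, -0.037], [-0.002, 0.062, 0.998, 1.22], [0.0, 0.0, 0.0, 1.0]]}
side {'fx': 468.15040568206575, 'fy': 468.15040568206575, 'cx': 320.4786720930476, 'cy': 205.28190140745838, 'T': [[-0.73, 0.425, -0.536, -0.093], [-0.684, -0.469, 0.56, 0.633], [-0.013, 0.775, 0.632, 0.907], [0.0, 0.0, 0.0, 1.0]]}
[ 0.23869402 -0.63081756  0.23040083] [[ 0.935  0.354 -0.001]
 [ 0.354 -0.935  0.002]
 [-0.    -0.002 -1.   ]] 0.08571081682055993
```

View pics/top0.png

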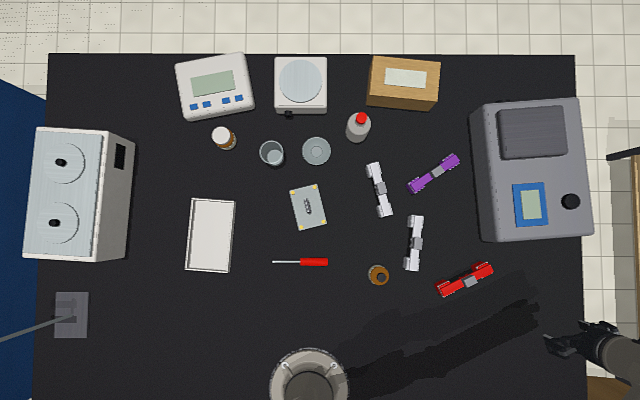

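View pics/side0.png

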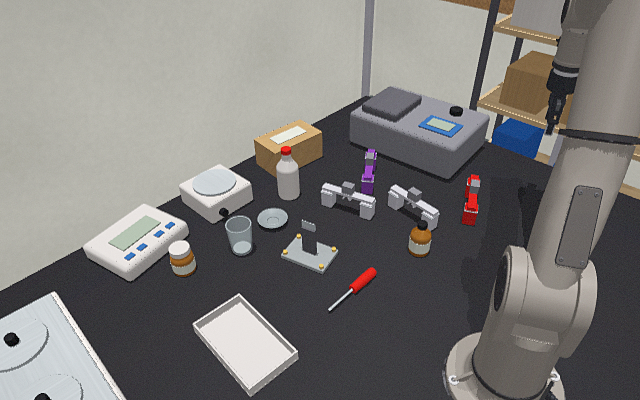

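The top view shows the two aluminium rotors at about (379,190) and (413,242), the stand at (308,207) and the tray at (211,235). The purple and red look-alikes are at (434,173) and (465,279). Next I'll measure these.

```bash
cat > h.py <<'E'
from station import arm
import cv2,numpy as np
def ray(n,uv,z):
    c=arm.calibration(n);T=np.array(c['T']);u,v=uv
    d=T[:3,:3]@np.array([(u-c['cx'])/c['fx'],-(v-c['cy'])/c['fy'],-1]);o=T[:3,3]
    return o+d*(z-o[2])/d[2]
def proj(n,p):
    c=arm.calibration(n);T=np.array(c['T']);q=T[:3,:3].T@(np.array(p)-T[:3,3])
    return np.array([c['cx']+c['fx']*q[0]/-q[2],c['cy']+c['fy']*q[1]/q[2]])
def rect(mask,n,z):
    cs,_=cv2.findContours(mask.astype(np.uint8),cv2.RETR_EXTERNAL,cv2.CHAIN_APPROX_NONE)
    c=max(cs,key=cv2.contourArea);b=cv2.boxPoints(cv2.minAreaRect(c))
    P=np.array([ray(n,p,z)[:2] for p in b]);e=P[1]-P[0],P[2]-P[1]
    l=max(e,key=np.linalg.norm);s=min(e,key=np.linalg.norm)
    return P.mean(0).round(4),np.degrees(np.arctan2(l[1],l[0])).round(1)%180,np.linalg.norm(l).round(3),np.linalg.norm(s).round(3)
E
python3 - <<'E'
from h import *
im=cv2.imread("pics/top0.png");hsv=cv2.cvtColor(im,cv2.COLOR_BGR2HSV)
def roi(m,x0,y0,x1,y1):
    o=np.zeros_like(m);o[y0:y1,x0:x1]=m[y0:y1,x0:x1];return o
V=hsv[:,:,2];S=hsv[:,:,1]
m=((V>95)&(S<70))
print("r1",rect(roi(m,360,155,400,222),"top",.066))
print("r2",rect(roi(m,400,210,428,275),"top",.066))
print("tray",rect(roi(m,175,190,245,280),"top",.03))
print("stand",rect(roi((V>80),284,176,334,236),"top",.014))
c=[cv2.resize(im[150:280,360:440],None,fx=5,fy=5,interpolation=cv2.INTER_NEAREST)[:600],cv2.resize(im[170:240,275:340],None,fx=6,fy=6,interpolation=cv2.INTER_NEAREST)]
s=cv2.imread("pics/side0.png")[210:275,275:345]
c=[cv2.resize(x,(395,600),interpolation=cv2.INTER_NEAREST) if i==0 else cv2.resize(x,(400,300),interpolation=cv2.INTER_NEAREST) for i,x in enumerate(c+[s])]
cv2.imwrite("pics/c1.png",np.hstack([c[0],np.vstack(c[1:])]))
E
```

```text
r1 (array([ 0.605 , -0.2057]), np.float64(15.199999999999989), np.float64(0.164), np.float64(0.042))
r2 (array([ 0.447 , -0.3088]), np.float64(173.5), np.float64(0.164), np.float64(0.049))
tray (array([0.4655, 0.3044]), np.float64(176.3), np.float64(0.221), np.float64(0.14))
stand (array([0.5538, 0.0083]), np.float64(14.300000000000011), np.float64(0.129), np.float64(0.091))
```

View pics/c1.png

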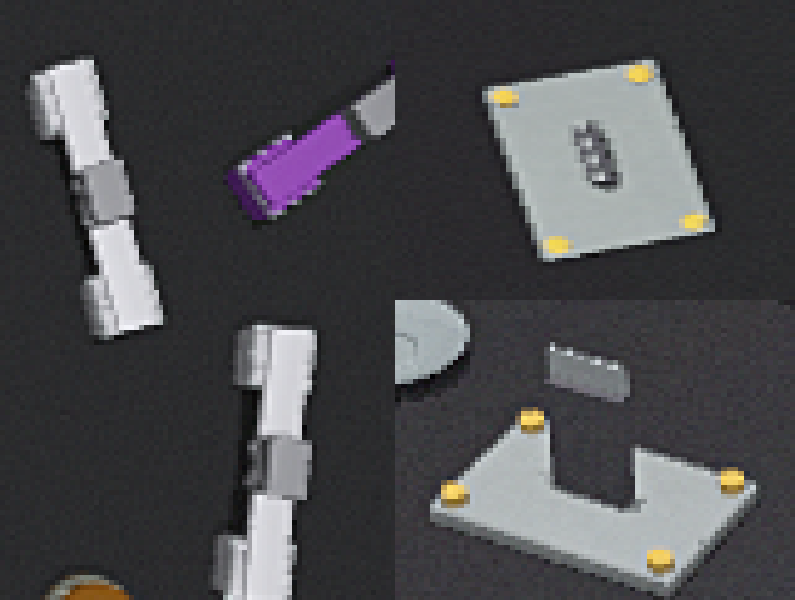

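The crop confirms the rotor 1 block at about (381.7,188) and the rotor 2 block at (418,243.4) in the top picture. The blade's top edge runs from (302,220) to (316,223) in the side picture.

```bash
python3 - <<'E'
from h import *
print("h1",ray("top",(381.7,188.2),.094),"h2",ray("top",(418.1,243.4),.094))
a,b=ray("side",(302.1,219.75),.12),ray("side",(316,223.4),.12);print("blade",a,b,(a+b)/2,np.degrees(np.arctan2(*(b-a)[1::-1])))
T0=cv2.imread("pics/top0.png");t=ray("top",(308.5,207),.014);print(t)
# hubs in side for cross-check: grey block tops
for p in [(348,186),(414,194)]: print(ray("side",p,.09))
s=arm.state();R=np.array(s['orientation']);print("to h1 tool cm",R.T@(ray("top",(381.7,188.2),.094)-s['tool_pos'])*100)
E
```

```text
h1 [ 0.60467272 -0.21014218  0.094     ] h2 [ 0.44555729 -0.31426824  0.094     ]
blade [0.56908621 0.0103568  0.12      ] [ 0.53295588 -0.00338577  0.12      ] [0.55102104 0.00348552 0.12      ] -159.17513465941886
[0.55285256 0.00496174 0.014     ]
[ 0.60102286 -0.20897821  0.09      ]
[ 0.43796035 -0.30552005  0.09      ]
to h1 tool cm [ 49.11982168 -26.36845725  13.67776669]
```

```bash
M='python3 -m pendant'
$M '[{"xyz":[2.46,-1.32,0],"twist":0},{"xyz":[2.46,-1.32,0],"twist":0},{"xyz":[2.46,-1.32,0],"twist":0},{"xyz":[2.46,-1.32,0],"twist":0},{"xyz":[2.46,-1.32,0],"twist":0},{"xyz":[2.46,-1.32,0],"twist":0},{"xyz":[2.46,-1.32,0],"twist":0},{"xyz":[2.46,-1.32,0],"twist":0},{"xyz":[2.46,-1.32,0],"twist":0},{"xyz":[2.46,-1.32,0],"twist":0}]' 0.75 60
$M '[{"xyz":[2.46,-1.32,0],"twist":0},{"xyz":[2.46,-1.32,0],"twist":0},{"xyz":[2.46,-1.32,0],"twist":0},{"xyz":[2.46,-1.32,0],"twist":0},{"xyz":[2.46,-1.32,0],"twist":0},{"xyz":[2.46,-1.32,0],"twist":0},{"xyz":[2.46,-1.32,0],"twist":0},{"xyz":[2.46,-1.32,0],"twist":0},{"xyz":[2.46,-1.32,0],"twist":0},{"xyz":[2.46,-1.32,0],"twist":0}]'
$M '[{"xyz":[0,0,2],"twist":5.5},{"xyz":[0,0,2],"twist":0},{"xyz":[0,0,0],"twist":0},{"xyz":[0,0,0],"twist":0}]'
python3 - <<'E'
from h import *
a=arm.capture("top")[:,:,::-1];b=arm.capture("side")[:,:,::-1]
cv2.imwrite("pics/t1.png",a);cv2.imwrite("pics/s1.png",b)
cv2.imwrite("pics/c2.png",np.hstack([cv2.resize(x,(400,500),interpolation=cv2.INTER_CUBIC) for x in (a[140:240,340:420],b[110:235,310:410])]))
s=arm.state();R=np.array(s['orientation']);print(s['tool_pos'],np.degrees(np.arctan2(R[1,1],R[0,1])),R[:,2])
print("to h1",R.T@(np.array([.605,-.209,.068])-s['tool_pos'])*100)
E
```

```text
clock: 0.93
tool_pos: [0.4228, -0.4195, 0.2309]
orientation: [[0.935, 0.354, -0.001], [0.354, -0.935, 0.0], [-0.0, -0.001, -1.0]]
force: [0.5, 0.3, 0.1]
opening: 0.0638
grip_force: 0.0
clock: 1.77
tool_pos: [0.6061, -0.2091, 0.2309]
orientation: [[0.935, 0.354, -0.001], [0.354, -0.935, 0.0], [-0.001, -0.0, -1.0]]
force: [0.9, -1.2, -0.0]
opening: 0.0641
grip_force: 0.0
clock: 2.1
tool_pos: [0.6045, -0.2102, 0.1901]
orientation: [[0.965, 0.263, -0.003], [0.263, -0.965, 0.001], [-0.003, -0.002, -1.0]]
force: [-0.6, -0.2, 0.2]
opening: 0.0643
grip_force: 0.0
[ 0.6058912  -0.21089672  0.19225517] -74.79570794191518 [ 9.18168661e-04 -3.94412147e-04 -9.99999501e-01]
to h1 [-0.04598112 -0.21412669 12.42535427]
```

View pics/c2.png

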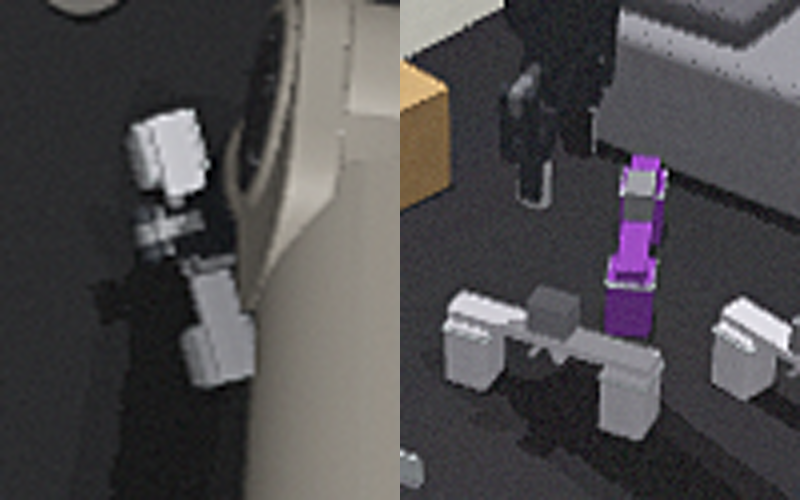

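The gripper hovers over the rotor 1 block, which is at about (349,185) in the side image. The position agrees, so I'll descend and grip.

```bash
M='python3 -m pendant'
$M '[{"xyz":[-0.1,-0.2,2.5],"twist":0},{"xyz":[0,0,2.5],"twist":0},{"xyz":[0,0,2.5],"twist":0},{"xyz":[0,0,2.5],"twist":0},{"xyz":[0,0,1.5],"twist":0},{"xyz":[0,0,0.9],"twist":0},{"xyz":[0,0,0],"twist":0}]'
$M '[{"xyz":[0,0,0],"twist":0},{"xyz":[0,0,0],"twist":0},{"xyz":[0,0,0],"twist":0},{"xyz":[0,0,0],"twist":0},{"xyz":[0,0,0],"twist":0},{"xyz":[0,0,0],"twist":0},{"xyz":[0,0,0],"twist":0},{"xyz":[0,0,0],"twist":0}]' 0 60
```

```text
clock: 2.78
tool_pos: [0.6035, -0.2088, 0.0664]
orientation: [[0.965, 0.262, -0.002], [0.262, -0.965, 0.0], [-0.002, -0.001, -1.0]]
force: [0.2, 0.3, 0.4]
opening: 0.064
grip_force: 0.0
clock: 3.45
tool_pos: [0.6053, -0.2092, 0.069]
orientation: [[0.965, 0.262, 0.003], [0.262, -0.965, -0.001], [0.002, 0.002, -1.0]]
force: [-0.9, -1.3, 7.1]
opening: 0.0231
grip_force: 59.3
```

```bash
M='python3 -m pendant'
$M '[{"xyz":[0,0,-1.5],"twist":0},{"xyz":[0,0,-2.5],"twist":0},{"xyz":[0,0,-3],"twist":0},{"xyz":[0,0,-3],"twist":0},{"xyz":[0,0,-3],"twist":0},{"xyz":[0,0,-3],"twist":0},{"xyz":[0,0,-2],"twist":0},{"xyz":[0,0,0],"twist":0},{"xyz":[0,0,0],"twist":0}]'
python3 -c "
from station import arm
s=arm.state();print(s['joint_positions'],s['wrist_torque'],s['force'])"
```

```text
clock: 4.2
tool_pos: [0.6043, -0.2086, 0.2479]
orientation: [[0.965, 0.263, 0.002], [0.263, -0.965, -0.0], [0.001, 0.001, -1.0]]
force: [-0.7, -0.1, -4.4]
opening: 0.023
grip_force: 59.5
[ 0.33883564  0.4087367  -0.14045189  1.62119779  0.06215022  1.11442452
 -1.12247501] [-0.02775916  0.09262761 -0.00838564] [-0.65027215 -0.07806888 -4.35333695]
```

```bash
M='python3 -m pendant'
$M '[{"xyz":[0,0,0],"twist":-6.85},{"xyz":[0,0,0],"twist":-6.85},{"xyz":[0,0,0],"twist":-6.85},{"xyz":[0,0,0],"twist":-6.85},{"xyz":[0,0,0],"twist":-6.85},{"xyz":[0,0,0],"twist":-6.85},{"xyz":[0,0,0],"twist":-6.85},{"xyz":[0,0,0],"twist":-6.85},{"xyz":[0,0,0],"twist":-6.85},{"xyz":[0,0,0],"twist":-6.85}]'
$M '[{"xyz":[0,0,0],"twist":-6.85},{"xyz":[0,0,0],"twist":-6.85},{"xyz":[0,0,0],"twist":-6.85},{"xyz":[2,0,0],"twist":0},{"xyz":[2.9,0,0],"twist":0},{"xyz":[2.9,0,0],"twist":0},{"xyz":[2.9,0,0],"twist":0},{"xyz":[2.9,0,0],"twist":0},{"xyz":[2.9,0,0],"twist":0},{"xyz":[2.9,0,0],"twist":0}]'
$M '[{"xyz":[2,0,0],"twist":0},{"xyz":[0.7,0,0],"twist":0},{"xyz":[0,0,0],"twist":0},{"xyz":[0,0,0],"twist":0},{"xyz":[0,0,0],"twist":0}]'
python3 - <<'E'
from h import *
a=arm.capture("top")[:,:,::-1];b=arm.capture("side")[:,:,::-1]
cv2.imwrite("pics/t2.png",a);cv2.imwrite("pics/s2.png",b)
cv2.imwrite("pics/c3.png",np.hstack([cv2.resize(x,(400,500),interpolation=cv2.INTER_CUBIC) for x in (a[145:245,268:348],b[130:280,250:370])]))
s=arm.state();R=np.array(s['orientation']);print(s['tool_pos'],np.degrees(np.arctan2(R[1,1],R[0,1])),s['joint_positions'],s['wrist_torque'],s['force'])
E
```

```text
clock: 5.03
tool_pos: [0.6026, -0.2082, 0.2443]
orientation: [[0.103, 0.995, -0.004], [0.995, -0.103, 0.001], [0.001, -0.005, -1.0]]
force: [-0.2, -0.2, -3.5]
opening: 0.0228
grip_force: 59.5
clock: 5.87
tool_pos: [0.5542, -0.0195, 0.2448]
orientation: [[-0.247, 0.969, -0.004], [0.969, 0.247, 0.0], [0.001, -0.004, -1.0]]
force: [0.8, -0.8, -3.7]
opening: 0.0228
grip_force: 59.5
clock: 6.28
tool_pos: [0.5496, 0.0035, 0.2464]
orientation: [[-0.244, 0.97, -0.001], [0.97, 0.244, -0.001], [-0.0, -0.002, -1.0]]
force: [-0.3, 0.4, -3.0]
opening: 0.0228
grip_force: 59.5
[0.5498202  0.00366437 0.24679184] 14.122781612550353 [ 0.32882564  0.30649881 -0.54710385  1.80965413  0.17973754  1.07553979
 -0.03707997] [-0.03639617  0.02761657 -0.00700127] [ 0.30850098 -0.69121769 -1.80914205]
```

View pics/c3.png

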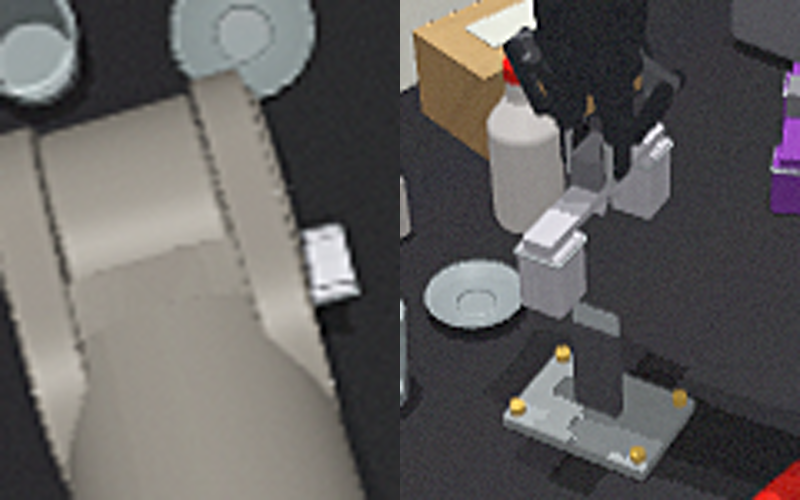

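```bash
python3 - <<'E'
from h import *
s=arm.state();R=np.array(s['orientation']);p=s['tool_pos'];z=p[2]-.069
f=lambda c:(250+(c[0]-400)/3.333,130+c[1]/3.333)
for c in [(570,317),(522,298),(584,290)]:
    d=ray("side",f(c),z)-p; print(d[:2]@R[:2,:2]*1000)   # tool x,y mm ; expect (82,-18),(82,18),(46,-18)
# far pot right side corner bottoms: expect (-46,-18)?,(-82,-18)
for c in [(648,218),(668,190)]:
    d=ray("side",f(c),z)-p; print('far',d[:2]@R[:2,:2]*1000)
a,b=ray("side",f((573,308)),.12),ray("side",f((619,325)),.12);print((a+b)/2,a-b)
# stand base corners
im=cv2.imread("pics/top0.png");V=cv2.cvtColor(im,cv2.COLOR_BGR2HSV)[:,:,2]
E
```

```text
[ 75.62170365 -23.19923051]
[74.28228179 17.5246363 ]
[ 45.83755121 -17.1087186 ]
far [-49.38271891 -17.45189753]
far [-87.63720749 -14.24676842]
[0.54245766 0.01321379 0.12      ] [0.03941233 0.00959656 0.        ]
```

```bash
python3 - <<'E'
from h import *
for n,f,(x0,y0,x1,y1) in [("top","top0",(280,175,335,240)),("side","side0",(275,215,345,280)),("side","s2",(275,215,345,280))]:
    im=cv2.imread(f"pics/{f}.png");h=cv2.cvtColor(im,cv2.COLOR_BGR2HSV)[y0:y1,x0:x1]
    m=((h[:,:,1]>110)&(h[:,:,0]>12)&(h[:,:,0]<35)&(h[:,:,2]>100)).astype(np.uint8)
    k,_,st,c=cv2.connectedComponentsWithStats(m)
    P=[ray(n,(x0+u,y0+v),.017)[:2] for (u,v),s in zip(c[1:],st[1:]) if s[4]>2]
    print(f,np.round(P,4).tolist(),np.mean(P,0))
    if n=="side":
        g=cv2.cvtColor(im,cv2.COLOR_BGR2GRAY)
        if f=="side0": print(g[214:230,300:319])
E
```

```text
top0 [[0.6156, -0.0123], [0.5982, 0.0553], [0.5096, -0.0403], [0.4914, 0.0276]] [0.55369827 0.00756337]
side0 [[0.6162, -0.0173], [0.5092, -0.0437], [0.5995, 0.0522], [0.4906, 0.0258]] [0.55387429 0.00424414]
[[ 54  53  60  56  57  56  55  58  58  61  60  57  54  62  57  61  59  62
   58]
 [ 53  55  55  55  56  53  50  58  58  64  56  59  57  49  60  57  60  58
   55]
 [ 56  55  54  51  60  60  56  59  60  58  57  58  60  58  56  57  61  55
   65]
 [ 57  50  59  62  60  64  58  59  54  52  53  54  56  57  61  59  51  58
   54]
 [ 56  57  49  51  60  56  57  54  56  57  58  52  62  58  57  59  59  49
   63]
 [ 53  55 143  59  51  52  56  57  58  62  60  56  55  58  61  54  62  54
   53]
 [ 54  81 229 107  82 123  58  50  51  53  58  57  60  57  50  53  54  65
   57]
 [ 55  86 120 130 154 208 103  92  73  45  47  51  54  58  59  63  52  56
   50]
 [ 49  71 128 123 115 114 136 165 123 105 130  68  44  47  53  54  61  58
   57]
 [ 53  75 130 125 121 120 123 120 119 169 214 123 105 128  67  56  59  62
   61]
 [ 55  64 134 127 121 119 118 118 119 115 118 122 182 215 114  60  53  53
   60]
 [ 54  67 130 119 125 124 123 122 117 117 122 121 113 118 129  86  53  56
   53]
 [ 52  61 119 113 126 117 125 123 128 119 122 118 119 119 124  99  54  60
   62]
 [ 55  91 115 120 119 110 123 125 121 124 121 122 124 121 122 109  43  58
   56]
 [ 53  51  57  90 111 112 115 118 112 121 124 122 121 119 129 118  54  60
   56]
 [ 52  56  61  51  48  61  95 110 115 116 116 112 124 117 128 122  48  58
   61]]
s2 [[0.6166, -0.0171], [0.508, -0.0428], [0.5994, 0.0526], [0.491, 0.0257]] [0.55375957 0.00462152]
```

```bash
M='python3 -m pendant'
$M '[{"xyz":[0.24,0.47,2],"twist":0},{"xyz":[0,0,2],"twist":0},{"xyz":[0,0,2],"twist":0},{"xyz":[0,0,2],"twist":0},{"xyz":[0,0,1],"twist":0},{"xyz":[0,0,0.5],"twist":0},{"xyz":[0,0,0],"twist":0},{"xyz":[0,0,0],"twist":0}]'
$M '[{"xyz":[0,0,0.4],"twist":0},{"xyz":[0,0,0.2],"twist":0},{"xyz":[0,0,0],"twist":0}]'
$M '[{"xyz":[0,0,0.2],"twist":0},{"xyz":[0,0,0.2],"twist":0},{"xyz":[0,0,0],"twist":0}]'
python3 - <<'E'
from h import *
b=arm.capture("side")[:,:,::-1]
cv2.imwrite("pics/s3.png",b)
cv2.imwrite("pics/c4.png",cv2.resize(b[170:280,250:370],None,fx=5,fy=5,interpolation=cv2.INTER_CUBIC))
E
```

```text
clock: 7.05
tool_pos: [0.5542, 0.0089, 0.153]
orientation: [[-0.246, 0.969, 0.001], [0.969, 0.246, 0.0], [-0.0, 0.001, -1.0]]
force: [0.1, 0.4, -2.7]
opening: 0.0227
grip_force: 59.5
clock: 7.3
tool_pos: [0.5537, 0.009, 0.1465]
orientation: [[-0.247, 0.969, 0.0], [0.969, 0.247, -0.0], [-0.0, 0.0, -1.0]]
force: [-0.7, 0.0, -3.1]
opening: 0.0229
grip_force: 59.5
clock: 7.55
tool_pos: [0.5534, 0.009, 0.142]
orientation: [[-0.247, 0.969, -0.0], [0.969, 0.247, -0.0], [-0.0, -0.0, -1.0]]
force: [-0.3, 0.5, -3.2]
opening: 0.0231
grip_force: 59.5
```

View pics/c4.png

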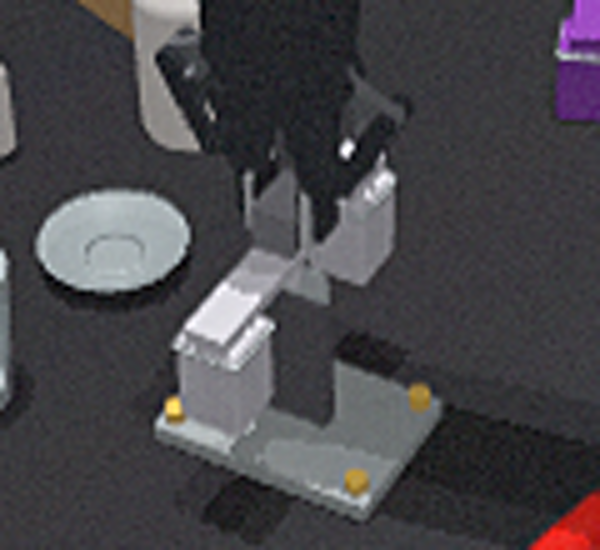

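The side view shows the arm straddling the stand with the blade in the notch. There is no contact force yet, so I'll keep lowering.

```bash
M='python3 -m pendant'
$M '[{"xyz":[0,0,0.2],"twist":0},{"xyz":[0,0,0.2],"twist":0},{"xyz":[0,0,0],"twist":0}]'
$M '[{"xyz":[0,0,0.2],"twist":0},{"xyz":[0,0,0],"twist":0}]'
$M '[{"xyz":[0,0,0.2],"twist":0},{"xyz":[0,0,0],"twist":0}]'
```

```text
clock: 7.85
tool_pos: [0.5533, 0.009, 0.1378]
orientation: [[-0.247, 0.969, -0.001], [0.969, 0.247, -0.0], [0.0, -0.001, -1.0]]
force: [0.0, 0.1, -2.6]
opening: 0.0231
grip_force: 59.5
clock: 8.02
tool_pos: [0.5534, 0.009, 0.136]
orientation: [[-0.247, 0.969, -0.0], [0.969, 0.247, -0.0], [0.0, -0.0, -1.0]]
force: [-0.6, -0.5, -2.3]
opening: 0.0232
grip_force: 59.5
clock: 8.18
tool_pos: [0.5535, 0.0091, 0.134]
orientation: [[-0.247, 0.969, -0.0], [0.969, 0.247, 0.0], [0.0, -0.0, -1.0]]
force: [1.1, 0.3, -3.4]
opening: 0.0229
grip_force: 59.5
```

```bash
M='python3 -m pendant'
$M '[{"xyz":[0,0,0.15],"twist":0},{"xyz":[0,0,0],"twist":0}]' | sed -n '2p;4p'
$M '[{"xyz":[0,0,0.1],"twist":0},{"xyz":[0,0,0],"twist":0}]' | sed -n '2p;4p'
```

```text
tool_pos: [0.5538, 0.0091, 0.1328]
force: [-0.1, -0.2, -1.7]
tool_pos: [0.5538, 0.0091, 0.1326]
force: [-2.2, -0.6, 4.1]
```

```bash
M='python3 -m pendant'
$M '[{"xyz":[0,0,0],"twist":0},{"xyz":[0,0,0],"twist":0},{"xyz":[0,0,0],"twist":0},{"xyz":[0,0,0],"twist":0},{"xyz":[0,0,0],"twist":0},{"xyz":[0,0,0],"twist":0}]' 0.5
$M '[{"xyz":[0,0,-1],"twist":0},{"xyz":[0,0,-2],"twist":0},{"xyz":[0,0,-3],"twist":0},{"xyz":[0,0,-3],"twist":0},{"xyz":[0,0,-2],"twist":0},{"xyz":[0,0,0],"twist":0},{"xyz":[0,0,0],"twist":0},{"xyz":[0,0,0],"twist":0},{"xyz":[0,0,0],"twist":0},{"xyz":[0,0,0],"twist":0}]' | head -2
python3 - <<'E'
from h import *
b=arm.capture("side")[:,:,::-1]
cv2.imwrite("pics/s4.png",b)
cv2.imwrite("pics/c5.png",cv2.resize(b[170:280,250:370],None,fx=5,fy=5,interpolation=cv2.INTER_CUBIC))
E
```

```text
clock: 9.02
tool_pos: [0.5537, 0.0091, 0.1318]
orientation: [[-0.247, 0.969, 0.0], [0.969, 0.247, 0.0], [0.0, 0.0, -1.0]]
force: [0.0, -0.8, -1.0]
opening: 0.0425
grip_force: 0.0
clock: 9.85
tool_pos: [0.5529, 0.0089, 0.2406]
```

View pics/c5.png

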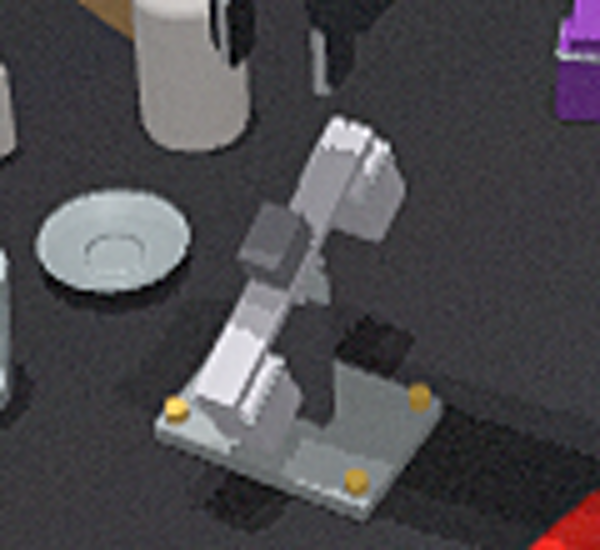

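Rotor 1 leans strongly, so it is the faulty one. I'll measure the lean and the hub position.

```bash
python3 - <<'E'
from h import *
b=arm.capture("side")[:,:,::-1]; o=cv2.imread("pics/s4.png")
print("motion",np.abs(b[170:280,285:335].astype(int)-o[170:280,285:335]).mean())
c=arm.calibration("side");T=np.array(c['T'])
n=np.array([.969,.247,0]);x=np.array([-.247,.969,0]);k=np.array([.5538,.0045,.12])
def pl(cr,off):
    u,v=250+cr[0]/5,170+cr[1]/5
    d=T[:3,:3]@np.array([(u-c['cx'])/c['fx'],-(v-c['cy'])/c['fy'],-1]);o=T[:3,3]
    q=o+d*((k-o)@n+off)/(d@n)-k;return np.round([q@x*1000,q[2]*1000],1)
# bar top far-end corner on camera side? bar edge points at y offset -12mm (near side), top edge near side line
print("bar top near edge:",pl((367,140),-.012),pl((258,393),-.012))
print("bar top far edge:",pl((333,118),.012),pl((197,388),.012))
print("block near face corners top/bottom:",pl((305,240),-.012),pl((273,285),-.012),pl((240,262),-.012) )
E
```

```text
motion 3.9135757575757575
bar top near edge: [-61.2  37.4] [ 55.5 -43.7]
bar top far edge: [-68.2  38.3] [ 74.3 -35.1]
block near face corners top/bottom: [ 4.3 19.2] [36.5 14.3] [65.  51.6]
```

```bash
M='python3 -m pendant'
$M '[{"xyz":[1.2,0,2],"twist":0},{"xyz":[0,0,2],"twist":0},{"xyz":[0,0,2],"twist":0},{"xyz":[0,0,2],"twist":0},{"xyz":[0,0,1.5],"twist":0},{"xyz":[0,0,1],"twist":0},{"xyz":[0,0,0.6],"twist":0},{"xyz":[0,0,0],"twist":0}]' 0.55
$M '[{"xyz":[0,0,0],"twist":0},{"xyz":[0,0,0],"twist":0},{"xyz":[0,0,0],"twist":0},{"xyz":[0,0,0],"twist":0},{"xyz":[0,0,0],"twist":0},{"xyz":[0,0,0],"twist":0},{"xyz":[0,0,0],"twist":0}]' 0 40
$M '[{"xyz":[0,0,-0.7],"twist":0},{"xyz":[0,0,-1.5],"twist":0},{"xyz":[0,0,-2.5],"twist":0},{"xyz":[0,0,-3],"twist":0},{"xyz":[0,0,-3],"twist":0},{"xyz":[0,0,-2],"twist":0},{"xyz":[0,0,0],"twist":0},{"xyz":[0,0,0],"twist":0}]'
python3 - <<'E'
from h import *
b=arm.capture("side")[:,:,::-1]
cv2.imwrite("pics/c6.png",cv2.resize(b[110:280,230:390],None,fx=3.5,fy=3.5,interpolation=cv2.INTER_CUBIC))
s=arm.state();print(s['joint_positions'])
E
```

```text
clock: 10.62
tool_pos: [0.55, 0.0206, 0.1296]
orientation: [[-0.247, 0.969, -0.002], [0.969, 0.247, 0.0], [0.001, -0.002, -1.0]]
force: [-0.2, 0.6, -0.2]
opening: 0.0472
grip_force: 0.0
clock: 11.2
tool_pos: [0.5514, 0.0209, 0.1317]
orientation: [[-0.247, 0.969, 0.002], [0.969, 0.247, 0.0], [-0.0, 0.002, -1.0]]
force: [0.5, 0.6, 5.2]
opening: 0.0234
grip_force: 42.8
clock: 11.87
tool_pos: [0.5506, 0.0205, 0.2582]
orientation: [[-0.246, 0.969, 0.001], [0.969, 0.246, -0.0], [-0.001, 0.001, -1.0]]
force: [-0.4, 0.3, -4.4]
opening: 0.0234
grip_force: 41.6
[ 0.31040647  0.29991717 -0.56067125  1.79585069  0.17749496  1.09786553
 -0.06278834]
```

View pics/c6.png

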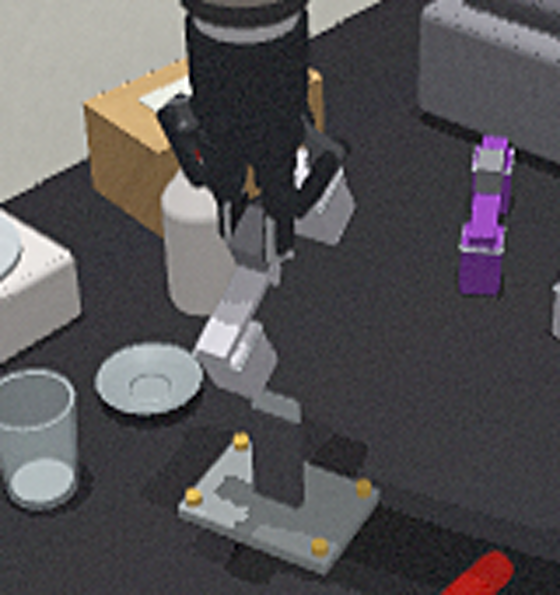

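Rotor 1 is held with its lean. I'll turn it along the tray, carry it over, and stop just above the floor.

```bash
M='python3 -m pendant'
$M '[{"xyz":[0,0,0],"twist":-6.55},{"xyz":[0,0,0],"twist":-6.55},{"xyz":[0,0,0],"twist":-6.55},{"xyz":[0,0,0],"twist":-6.55},{"xyz":[0,0,0],"twist":-6.55},{"xyz":[0,0,0],"twist":-6.55},{"xyz":[0,0,0],"twist":-6.55},{"xyz":[0,0,0],"twist":-6.55},{"xyz":[0,0,0],"twist":-6.55},{"xyz":[0,0,0],"twist":-6.55}]' | head -3
$M '[{"xyz":[0,0,0],"twist":-6.55},{"xyz":[0.77,1.41,0],"twist":0},{"xyz":[1.53,2.82,0],"twist":0},{"xyz":[1.53,2.82,0],"twist":0},{"xyz":[1.53,2.82,0],"twist":0},{"xyz":[1.53,2.82,0],"twist":0},{"xyz":[1.53,2.82,0],"twist":0},{"xyz":[1.53,2.82,0],"twist":0},{"xyz":[1.53,2.82,0],"twist":0},{"xyz":[1.53,2.82,0],"twist":0}]' | head -3
$M '[{"xyz":[1.53,2.82,0],"twist":0},{"xyz":[0.77,1.41,0],"twist":0},{"xyz":[0,0,0],"twist":0},{"xyz":[0,0,0],"twist":0}]'
$M '[{"xyz":[0,0,2],"twist":0},{"xyz":[0,0,2.5],"twist":0},{"xyz":[0,0,2.5],"twist":0},{"xyz":[0,0,2.5],"twist":0},{"xyz":[0,0,2.5],"twist":0},{"xyz":[0,0,1.5],"twist":0},{"xyz":[0,0,0],"twist":0},{"xyz":[0,0,0],"twist":0}]'
python3 - <<'E'
from h import *
b=arm.capture("side")[:,:,::-1]
cv2.imwrite("pics/c7.png",cv2.resize(b[200:400,160:330],None,fx=3,fy=3,interpolation=cv2.INTER_CUBIC))
E
```

```text
clock: 12.75
tool_pos: [0.5491, 0.0203, 0.2553]
orientation: [[-0.985, 0.172, -0.005], [0.172, 0.985, -0.0], [0.004, -0.001, -1.0]]
clock: 13.58
tool_pos: [0.4342, 0.2684, 0.2557]
orientation: [[-0.998, 0.064, -0.003], [0.064, 0.998, -0.002], [0.003, -0.002, -1.0]]
clock: 13.92
tool_pos: [0.4144, 0.3118, 0.2559]
orientation: [[-0.998, 0.061, -0.003], [0.061, 0.998, -0.002], [0.003, -0.002, -1.0]]
force: [0.4, -1.2, -3.3]
opening: 0.0233
grip_force: 41.6
clock: 14.58
tool_pos: [0.4158, 0.31, 0.1216]
orientation: [[-0.998, 0.066, -0.003], [0.066, 0.998, -0.002], [0.003, -0.002, -1.0]]
force: [-0.6, 0.2, -2.5]
opening: 0.0231
grip_force: 41.6
```

View pics/c7.png

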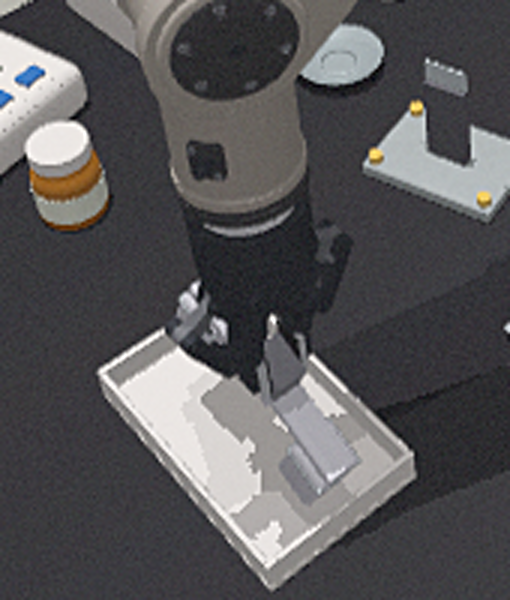

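The tilted arm is inside the tray, with its low pot towards the robot-side wall. I'll lower it to touch with a light grip.

```bash
M='python3 -m pendant'
$M '[{"xyz":[0,0,0.7],"twist":0},{"xyz":[0,0,0.5],"twist":0},{"xyz":[0,0,0],"twist":0}]' - 22| sed -n '2p;4,6p'
$M '[{"xyz":[0,0,0.4],"twist":0},{"xyz":[0,0,0],"twist":0}]' | sed -n '2p;4p'
$M '[{"xyz":[0,0,0.4],"twist":0},{"xyz":[0,0,0],"twist":0}]' | sed -n '2p;4p'
```

```text
tool_pos: [0.4159, 0.3114, 0.1104]
force: [0.3, -0.3, -4.1]
opening: 0.0232
grip_force: 41.6
tool_pos: [0.4159, 0.3117, 0.1065]
force: [-0.3, -0.7, -3.0]
tool_pos: [0.4176, 0.3125, 0.1039]
force: [0.9, -1.5, 6.7]
```

```bash
M='python3 -m pendant'
$M '[{"xyz":[0,0,0],"twist":0},{"xyz":[-0.7,0,0.25],"twist":0},{"xyz":[-0.65,0,0.25],"twist":0},{"xyz":[0,0,0],"twist":0}]' 0 22 | sed -n '2p;4,6p'
$M '[{"xyz":[-0.65,0,0.33],"twist":0},{"xyz":[-0.65,0,0.33],"twist":0},{"xyz":[0,0,0],"twist":0}]' | sed -n '2p;4p'
$M '[{"xyz":[-0.6,0,0.4],"twist":0},{"xyz":[-0.6,0,0.4],"twist":0},{"xyz":[0,0,0],"twist":0}]' | sed -n '2p;4p'
```

```text
tool_pos: [0.4312, 0.3113, 0.0984]
force: [1.1, -1.1, 7.3]
opening: 0.0227
grip_force: 43.1
tool_pos: [0.4439, 0.3103, 0.0915]
force: [1.9, -1.4, 5.1]
tool_pos: [0.4555, 0.3095, 0.0832]
force: [2.8, -1.5, 4.4]
```

Working with small forces; finish the arc.

```bash
M='python3 -m pendant'
$M '[{"xyz":[-0.5,0,0.4],"twist":0},{"xyz":[-0.5,0,0.4],"twist":0},{"xyz":[0,0,0],"twist":0}]' | sed -n '2p;4p'
$M '[{"xyz":[0,0,0.2],"twist":0},{"xyz":[0,0,0],"twist":0}]' | sed -n '2p;4p'
python3 - <<'E'
from h import *
b=arm.capture("side")[:,:,::-1]
cv2.imwrite("pics/c8.png",cv2.resize(b[250:400,180:310],None,fx=4,fy=4,interpolation=cv2.INTER_CUBIC))
E
```

```text
tool_pos: [0.465, 0.3088, 0.075]
force: [2.0, -1.0, 4.3]
tool_pos: [0.4654, 0.3091, 0.0746]
force: [3.2, -3.8, 11.5]
```

View pics/c8.png

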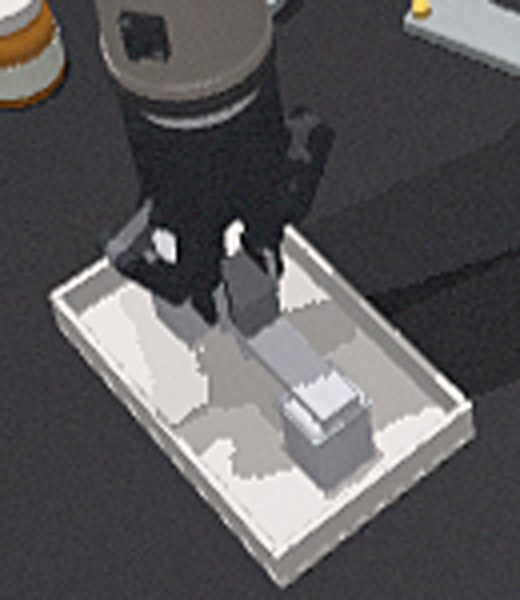

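The tray picture shows rotor 1 standing flat near the tray's middle. I'll release it, retreat, and re-measure rotor 2.

```bash
M='python3 -m pendant'
$M '[{"xyz":[0,0,-0.2],"twist":0},{"xyz":[0,0,0],"twist":0},{"xyz":[0,0,0],"twist":0},{"xyz":[0,0,0],"twist":0},{"xyz":[0,0,0],"twist":0}]' 0.55 22 | sed -n '2p;4,6p'
$M '[{"xyz":[0,0,-1],"twist":0},{"xyz":[0,0,-2.5],"twist":0},{"xyz":[0,0,-3],"twist":0},{"xyz":[0,0,-3],"twist":0},{"xyz":[0,0,-3],"twist":0},{"xyz":[0,0,-3],"twist":0},{"xyz":[0,0,-3],"twist":0},{"xyz":[0,0,0],"twist":0}]' | sed -n '2,3p'
python3 - <<'E'
from h import *
a=arm.capture("top")[:,:,::-1];b=arm.capture("side")[:,:,::-1]
cv2.imwrite("pics/t9.png",a);cv2.imwrite("pics/s9.png",b)
x0,y0,x1,y1=402,228,430,258
g=cv2.cvtColor(a.copy(),cv2.COLOR_BGR2GRAY)
print(g[y0:y1,x0:x1])
x0,y0,x1,y1=396,180,428,208
print(cv2.cvtColor(b.copy(),cv2.COLOR_BGR2GRAY)[y0:y1,x0:x1])
print(arm.state()['joint_positions'])
E
```

```text
tool_pos: [0.4638, 0.3088, 0.0749]
force: [0.0, -0.5, -1.1]
opening: 0.0469
grip_force: 0.0
tool_pos: [0.466, 0.3116, 0.2669]
orientation: [[-0.998, 0.064, 0.008], [0.064, 0.998, 0.006], [-0.008, 0.006, -1.0]]
[[ 47  43  44  45  44  44  36  15  10   6  24 167 230 217 213 211 210 210
  210 179  99  29  41  45  43  44  45  43]
 [ 46  44  43  43  44  45  40  24  24  11  38 172 230 216 212 210 209 212
  206 146  19  34  41  41  47  45  44  40]
 [ 44  41  47  42  42  44  38  24  18   9  68 183 230 216 211 211 210 214
  209 153  28  35  41  43  42  42  42  46]
 [ 46  45  41  44  42  45  41  24  25  10  83 189 229 216 211 210 209 215
  202  83  28  44  45  42  43  39  42  42]
 [ 43  42  45  43  44  41  41  22  23  16 100 195 227 215 211 211 208 216
  202  58  33  39  42  40  42  44  44  43]
 [ 41  43  43  46  48  42  35  18  21  15 114 196 220 214 212 209 209 219
  211  45  38  41  43  41  44  43  40  43]
 [ 43  43  43  40  44  41  34  22  20  14 136 213 220 214 212 210 209 218
  209  38  34  43  43  45  42  43  43  44]
 [ 42  42  45  42  41  43  35  27  18  28 158 226 222 217 215 212 211 2
[... 5732 characters left out ...]
1  78  40  93 133 124
  133 167 239 240 232 225 225 222 224 224 231 254 178 108]
 [134 129 131 124 126 126 132  88  57  57  57  72  78  51  54 113 145 129
  125 122 127 209 228 227 227 224 223 222 223 227 235 213]
 [133 130 125 126 132 129 132  70  52  58  57  53  54  49  56  45 124 143
  131 132 118 117 162 224 230 229 226 227 223 224 224 230]
 [131 130 127 129 130 122  81  30  44  63  57  62  49  60  62  52  90 158
  142 143 102 124 117 121 197 220 232 228 227 225 225 223]
 [140 135 131 127 103  42  20  40  62  59  60  56  61  59  59  52  89 164
  116  91  42  58 101 121 125 131 214 229 229 228 226 224]]
[ 0.00334765  0.38309109 -0.89103591  1.7604196   0.32536044  1.15076112
  0.52025634]
```

```bash
python3 - <<'E'
from h import *
print(ray("side",(414.7,190.9),.094),ray("top",(418,243.4),.094))
g=cv2.cvtColor(cv2.imread("pics/t9.png"),cv2.COLOR_BGR2GRAY)
m=np.zeros(g.shape,bool);m[210:275,400:428]=g[210:275,400:428]>195
v,u=np.nonzero(m);P=np.array([ray("top",p,.066)[:2] for p in zip(u,v)]);c=P-P.mean(0);w,V=np.linalg.eigh(c.T@c)
print(P.mean(0),np.degrees(np.arctan2(V[1,1],V[0,1])))
# tray rotor check in side: bar & block bright/dark only coarse
E
```

```text
[ 0.44206907 -0.31422053  0.094     ] [ 0.44555573 -0.31398035  0.094     ]
[ 0.44571478 -0.312541  ] 173.5040281115775
```

```bash
M='python3 -m pendant'
$M '[{"xyz":[-0.08,-1.5,0],"twist":0},{"xyz":[-0.08,-3,0],"twist":0},{"xyz":[-0.08,-3,0],"twist":0},{"xyz":[-0.08,-3,0],"twist":0},{"xyz":[-0.08,-3,0],"twist":0},{"xyz":[-0.08,-3,0],"twist":0},{"xyz":[-0.08,-3,0],"twist":0},{"xyz":[-0.08,-3,0],"twist":0},{"xyz":[-0.08,-3,0],"twist":0},{"xyz":[-0.08,-3,0],"twist":0}]' 0.75 60| sed -n '2p'
$M '[{"xyz":[-0.08,-3,0],"twist":0},{"xyz":[-0.08,-3,0],"twist":0},{"xyz":[-0.08,-3,0],"twist":0},{"xyz":[-0.08,-3,0],"twist":0},{"xyz":[-0.08,-3,0],"twist":0},{"xyz":[-0.08,-3,0],"twist":0},{"xyz":[-0.08,-3,0],"twist":0},{"xyz":[-0.08,-3,0],"twist":0},{"xyz":[-0.08,-3,0],"twist":0},{"xyz":[-0.08,-3,0],"twist":0}]' | sed -n '2p'
$M '[{"xyz":[-0.08,-3,0],"twist":0},{"xyz":[-0.08,-1.1,3],"twist":2.8},{"xyz":[0,0,3],"twist":0},{"xyz":[0,0,2],"twist":0},{"xyz":[0,0,0],"twist":0},{"xyz":[0,0,0],"twist":0}]' | sed -n '1,3p'
python3 - <<'E'
from h import *
s=arm.state();R=np.array(s['orientation']);print(np.degrees(np.arctan2(R[1,1],R[0,1])),R.T@(np.array([.443,-.314,.068])-s['tool_pos'])*100,s['joint_positions'],s['opening'])
E
```

```text
tool_pos: [0.4527, 0.0222, 0.259]
tool_pos: [0.4416, -0.2771, 0.2588]
clock: 19.87
tool_pos: [0.4406, -0.3161, 0.1787]
orientation: [[-0.994, 0.112, -0.003], [0.112, 0.994, 0.003], [0.004, 0.002, -1.0]]
83.56137736984654 [-0.25020676  0.2102816  11.06948561] [ 0.95884133  0.37595741 -0.5569988   1.89397216  0.24085167  0.94254716
  1.74803269] 0.06427495140995812
```

```bash
M='python3 -m pendant'
$M '[{"xyz":[-0.25,0.2,2.5],"twist":0},{"xyz":[0,0,2.5],"twist":0},{"xyz":[0,0,2.5],"twist":0},{"xyz":[0,0,2],"twist":0},{"xyz":[0,0,1],"twist":0},{"xyz":[0,0,0.5],"twist":0},{"xyz":[0,0,0],"twist":0}]' | sed -n '2,4p'
$M '[{"xyz":[0,0,0],"twist":0},{"xyz":[0,0,0],"twist":0},{"xyz":[0,0,0],"twist":0},{"xyz":[0,0,0],"twist":0},{"xyz":[0,0,0],"twist":0},{"xyz":[0,0,0],"twist":0},{"xyz":[0,0,0],"twist":0},{"xyz":[0,0,0],"twist":0}]' 0 60
$M '[{"xyz":[0,0,-1.5],"twist":0},{"xyz":[0,0,-2.5],"twist":0},{"xyz":[0,0,-3],"twist":0},{"xyz":[0,0,-3],"twist":0},{"xyz":[0,0,-3],"twist":0},{"xyz":[0,0,-3],"twist":0},{"xyz":[0,0,-2],"twist":0},{"xyz":[0,0,0],"twist":0},{"xyz":[0,0,0],"twist":0}]'
```

```text
tool_pos: [0.4449, -0.3153, 0.0705]
orientation: [[-0.994, 0.112, 0.0], [0.112, 0.994, -0.0], [-0.0, -0.0, -1.0]]
force: [-0.8, -0.1, 0.3]
clock: 21.12
tool_pos: [0.4453, -0.3155, 0.0715]
orientation: [[-0.994, 0.113, 0.001], [0.113, 0.994, -0.001], [-0.002, -0.001, -1.0]]
force: [-1.2, 1.2, 6.7]
opening: 0.0229
grip_force: 58.9
clock: 21.87
tool_pos: [0.4446, -0.3155, 0.2508]
orientation: [[-0.994, 0.113, 0.001], [0.113, 0.994, -0.001], [-0.001, -0.001, -1.0]]
force: [0.2, 0.2, -4.7]
opening: 0.0228
grip_force: 59.6
```

```bash
M='python3 -m pendant'
$M '[{"xyz":[0,0,0],"twist":6.92},{"xyz":[0,0,0],"twist":6.92},{"xyz":[0,0,0],"twist":6.92},{"xyz":[0,0,0],"twist":6.92},{"xyz":[0,0,0],"twist":6.92},{"xyz":[0,0,0],"twist":6.92},{"xyz":[0,0,0],"twist":6.92},{"xyz":[0,0,0],"twist":6.92},{"xyz":[0,0,0],"twist":6.92},{"xyz":[0,0,0],"twist":6.92}]' | sed -n '2,3p'
$M '[{"xyz":[1.4,0.9,0],"twist":0},{"xyz":[2.8,1.8,0],"twist":0},{"xyz":[2.8,1.8,0],"twist":0},{"xyz":[2.8,1.8,0],"twist":0},{"xyz":[2.8,1.8,0],"twist":0},{"xyz":[2.8,1.8,0],"twist":0},{"xyz":[2.8,1.8,0],"twist":0},{"xyz":[2.8,1.8,0],"twist":0},{"xyz":[2.8,1.8,0],"twist":0},{"xyz":[2.8,1.8,0],"twist":0}]' | sed -n '2p'
$M '[{"xyz":[1.75,1.4,0],"twist":0},{"xyz":[0,0,0],"twist":0},{"xyz":[0,0,0],"twist":0},{"xyz":[0,0,0],"twist":0},{"xyz":[0,0,0],"twist":0},{"xyz":[0,0,0],"twist":0}]'
python3 - <<'E'
from h import *
b=arm.capture("side")[:,:,::-1];cv2.imwrite("pics/s10.png",b)
s=arm.state();R=np.array(s['orientation']);p=s['tool_pos'];print(p,np.degrees(np.arctan2(R[1,1],R[0,1])))
g=cv2.cvtColor(b.copy(),cv2.COLOR_BGR2GRAY)
# fit: predicted near-pot bottom corner and bright bar-end region vs reference frame s2 (rotor 1)
q=p-[0,0,.0715]
for o in [(82,-18),(82,18),(46,-18)]: print(o,proj("side",q+R[:,0]*o[0]/1e3+R[:,1]*o[1]/1e3))
u,v=proj("side",q+R[:,0]*.082-R[:,1]*.018).astype(int);print(u,v);print(g[v-14:v+8,u-16:u+10])
E
```

```text
tool_pos: [0.4431, -0.3147, 0.2476]
orientation: [[-0.242, 0.97, -0.004], [0.97, 0.242, 0.002], [0.003, -0.003, -1.0]]
tool_pos: [0.5432, -0.014, 0.2478]
clock: 24.03
tool_pos: [0.553, 0.0035, 0.2495]
orientation: [[-0.245, 0.969, -0.001], [0.969, 0.245, -0.001], [-0.0, -0.001, -1.0]]
force: [-0.1, -0.5, -3.1]
opening: 0.0228
grip_force: 59.6
[0.55318996 0.00369584 0.24980178] 14.206921403955986
(82, -18) [296.71806359 225.22534118]
(82, 18) [283.73232222 220.48358702]
(46, -18) [304.5032418  216.39360965]
296 225
[[178 179 181 195 155 121 132 129 132 127 129 128 132 125 130 129 128 125
  127 128 120 127 124 124 117  46]
 [181 177 178 179 189 121 129 132 125 124 130 126 129 128 132 128 126 126
  123 126 121 124 127 128 116  44]
 [179 175 174 181 183 123 128 129 128 127 127 129 129 126 133 128 122 129
  124 123 126 126 126 127 112  45]
 [173 174 172 177 185 116 130 129 128 128 128 126 126 122 129 129 128 128
  128 126 121 121 127 126 113  49]
 [173 172 172 172 180 118 131 127 124 130 124 127 129 123 130 129 129 127
  125 127 123 125 124 128 116  46]
 [173 173 171 171 175 132 131 131 1
[... 1118 characters left out ...]
62  49  55
   57  56  61  47 110 102 120 123]
 [ 17  28  24  37  38  42  63  57  63  58  59  52  51  53  58  58  59  54
   59  57  58  63  58  59  78 100]
 [ 30  24  32  31  48  46  58  56  59  48  50  49  44  45  59  59  55  58
   56  68  54  53  58  67  69  61]
 [ 35  39  46  43  62  62  56  53  47  47  50  47  56  49  49  51  52  60
   54  56  58  57  50  60  52  57]
 [ 39  35  40  61  55  55  64  43  47  50  48  46  49  49  50  45  47  45
   44  47  47  57  65  64  61  57]
 [ 68  62  54  55  63  61  55  46  48  54  55  49  53  49  51  49  45  52
   41  49  49  46  60  58  56  62]
 [ 53  63  55  59  62  57  59  52  39  51  55  47  45  49  58  55  41  46
   42  49  44  53  62  56  58  64]]
```

Rotor 2's visible pot corners match the prediction to within about 2 mm, so I'll lower it onto the knife.

```bash
M='python3 -m pendant'
$M '[{"xyz":[0.15,0.1,2],"twist":0},{"xyz":[0,0,2],"twist":0},{"xyz":[0,0,2],"twist":0},{"xyz":[0,0,2],"twist":0},{"xyz":[0,0,1],"twist":0},{"xyz":[0,0,0.5],"twist":0},{"xyz":[0,0,0],"twist":0},{"xyz":[0,0,0],"twist":0}]'| sed -n '2p;4p'
$M '[{"xyz":[0,0,0.4],"twist":0},{"xyz":[0,0,0.2],"twist":0},{"xyz":[0,0,0],"twist":0}]'| sed -n '2p;4p'
$M '[{"xyz":[0,0,0.2],"twist":0},{"xyz":[0,0,0.2],"twist":0},{"xyz":[0,0,0],"twist":0}]'| sed -n '2p;4p'
```

```text
tool_pos: [0.5548, 0.0067, 0.156]
force: [0.0, 0.3, -2.3]
tool_pos: [0.5543, 0.0068, 0.1494]
force: [-1.0, 0.1, -3.0]
tool_pos: [0.554, 0.0067, 0.1449]
force: [-0.1, -0.3, -3.0]
```

```bash
M='python3 -m pendant'
$M '[{"xyz":[0,0,0.2],"twist":0},{"xyz":[0,0,0.2],"twist":0},{"xyz":[0,0,0],"twist":0}]'| sed -n '2p;4p'
$M '[{"xyz":[0,0,0.2],"twist":0},{"xyz":[0,0,0],"twist":0}]'| sed -n '2p;4p'
$M '[{"xyz":[0,0,0.15],"twist":0},{"xyz":[0,0,0],"twist":0}]'| sed -n '2p;4p'
$M '[{"xyz":[0,0,0.1],"twist":0},{"xyz":[0,0,0],"twist":0}]'| sed -n '2p;4p'
```

```text
tool_pos: [0.5539, 0.0068, 0.1407]
force: [-0.8, 0.3, -3.7]
tool_pos: [0.554, 0.0068, 0.1389]
force: [-0.8, 0.3, -3.8]
tool_pos: [0.5541, 0.0068, 0.1375]
force: [0.1, -0.3, -3.2]
tool_pos: [0.5541, 0.0068, 0.1366]
force: [0.5, -0.1, -3.4]
```

```bash
M='python3 -m pendant'
$M '[{"xyz":[0,0,0.1],"twist":0},{"xyz":[0,0,0],"twist":0}]'| sed -n '2p;4p'
$M '[{"xyz":[0,0,0.1],"twist":0},{"xyz":[0,0,0],"twist":0}]'| sed -n '2p;4p'
```

```text
tool_pos: [0.5541, 0.0068, 0.1356]
force: [-0.7, 0.6, -2.9]
tool_pos: [0.5543, 0.0068, 0.1352]
force: [-2.5, -0.0, 3.4]
```

Contact came at the expected height, so I'll release and back off.

```bash
M='python3 -m pendant'
$M '[{"xyz":[0,0,0],"twist":0},{"xyz":[0,0,0],"twist":0},{"xyz":[0,0,0],"twist":0},{"xyz":[0,0,0],"twist":0},{"xyz":[0,0,0],"twist":0},{"xyz":[0,0,0],"twist":0}]' 0.5 60| sed -n '2p;4,6p'
$M '[{"xyz":[0,0,-0.7],"twist":0},{"xyz":[0,0,-1.5],"twist":0},{"xyz":[0,0,-2.5],"twist":0},{"xyz":[0,0,-3],"twist":0},{"xyz":[0,0,-3],"twist":0},{"xyz":[0,0,-3],"twist":0},{"xyz":[0,0,-3],"twist":0},{"xyz":[0,0,-2],"twist":0},{"xyz":[0,0,0],"twist":0},{"xyz":[0,0,0],"twist":0}]' | head -2
$M '[{"xyz":[0,0,0],"twist":0},{"xyz":[0,0,0],"twist":0},{"xyz":[0,0,0],"twist":0},{"xyz":[0,0,0],"twist":0},{"xyz":[0,0,0],"twist":0},{"xyz":[0,0,0],"twist":0},{"xyz":[0,0,0],"twist":0},{"xyz":[0,0,0],"twist":0},{"xyz":[0,0,0],"twist":0},{"xyz":[0,0,0],"twist":0}]' | head -2
python3 - <<'E'
from h import *
R=np.array(arm.state()['orientation']);k=np.array([.5538,.0045,.12])
c=arm.calibration("side");T=np.array(c['T']);n=R[:,1];x=R[:,0]
def meas(b):
    g=cv2.cvtColor(b[:,:,::-1].copy(),cv2.COLOR_BGR2GRAY);m=np.zeros(g.shape,np.uint8);m[185:275,280:340]=(g[185:275,280:340]>155)
    k_,l,st,ce=cv2.connectedComponentsWithStats(m);return [(st[i].tolist(),ce[i].round(1).tolist()) for i in range(1,k_) if st[i][4]>12]
b=arm.capture("side");print(meas(b))
q=k-[0,0,.056]
for z in(.066,):
  for o in [(82,-12),(82,12),(-82,12),(-82,-12)]: print(o,proj("side",q+x*o[0]/1e3+n*o[1]/1e3+[0,0,z]).round(1))
print("pot bottoms",[proj("side",q+x*o[0]/1e3+n*o[1]/1e3).round(1).tolist() for o in [(82,-18),(82,18),(46,-18),(-46,-18),(-82,-18)]])
cv2.imwrite("pics/s11.png",b[:,:,::-1])
g=cv2.cvtColor(b,cv2.COLOR_RGB2GRAY)
print("\n".join("".join("#+-. "[min(4,(255-int(v))//45)] for v in r) for r in g[192:270,278:342]))
E
```

```text
tool_pos: [0.5543, 0.0068, 0.1347]
force: [0.3, 0.4, -0.6]
opening: 0.0426
grip_force: 0.0
clock: 27.67
tool_pos: [0.5547, 0.007, 0.3233]
clock: 28.5
tool_pos: [0.5542, 0.0068, 0.3217]
[([314, 200, 13, 8, 62], [320.6, 204.1]), ([323, 207, 7, 5, 21], [326.0, 209.0]), ([280, 209, 8, 17, 90], [282.6, 216.9]), ([288, 222, 19, 24, 206], [297.6, 233.4]), ([281, 249, 20, 13, 52], [289.1, 255.7]), ([307, 264, 17, 8, 31], [315.3, 267.4])]
(82, -12) [295.2 239.5]
(82, 12) [286.7 236.3]
(-82, 12) [319.3 199.2]
(-82, -12) [327.2 201.8]
pot bottoms [[298.5, 259.5], [286.2, 254.7], [305.7, 250.5], [323.0, 229.1], [329.3, 221.3]]
.--------------------.                                          
.--------------------.                                          
.--------------------                                           
 --------------------                                           
  ------------------.                                           
  .----------------                                             
   .--------------.                                             
     .---------..     
[... 3877 characters left out ...]

       ......---++++-++...--------------...............         
         .......---+++...----------------..............         
            .........+...-------------------..........          
              ............----------------------......          
                 .........------------------------...           
                   ........--+++------------------..            
                      .......--++----------------..             
                        .......-+++++----+-------..             
                           ......--++++--.--..--..              
                             .......-++++-..---..               
                                ......--++--++...
```

```bash
python3 - <<'E'
from h import *
b=arm.capture("side");g=cv2.cvtColor(b,cv2.COLOR_RGB2GRAY);o=cv2.cvtColor(cv2.imread("pics/s11.png"),cv2.COLOR_BGR2GRAY)
print("still",np.abs(g[185:275,280:340].astype(int)-o[185:275,280:340]).mean(),np.abs(g[20:100,50:150].astype(int)-o[20:100,50:150]).mean())
x=np.array([-.998,.0645,0]);y=np.array([.0645,.998,0]);q=np.array([.465,.309,.005])
for o in [(82,-12),(82,12),(-82,12),(-82,-12)]: print(o,proj("side",q+x*o[0]/1e3+y*o[1]/1e3+[0,0,.066]).round(1))
print([proj("side",q+x*o[0]/1e3+y*o[1]/1e3).round(1).tolist() for o in [(82,-18),(82,18),(-82,18)]])
print("\n".join("".join("#+-. "[min(4,(255-int(v))//45)] for v in r) for r in g[296:384,200:290]))
E
```

```text
still 3.1077777777777778 1.535
(82, -12) [267.4 346.1]
(82, 12) [258.1 353.1]
(-82, 12) [213.6 306.7]
(-82, -12) [222.6 300.8]
[[272.1, 362.2], [258.9, 372.7], [215.9, 326.2]]
                                 .+##+.+##-                                               
                               .-+##----+##-                                              
                              .+##+------+##-                                             
                            .-+##----------##-                                            
                           .+##-------------##-                                           
                         .-+##.--------------##-                                          
                        .+##-----------+#-----##-                                         
                       -+#+.----------+##+-----##-                                        
                     -+###---------+++####+-----##-                                       
                    +#####++------+########+-----##-                                      
              
[... 6362 characters left out ...]
                          .---.+##+#########################--------++.             
                                 .---.+##+######################+.--------+               
                                  .---.###+####################+.---------.               
                                   ----.######################--------+--.                
                                    +----################+###.---------.                  
                                     +----##+##############+.---------.                   
                                     .----+##+############+.---------.                    
                                      .----+#############--------+--.
```

```bash
M='python3 -m pendant'
for i in 1 2 3; do $M '[{"xyz":[0,0,0],"twist":0},{"xyz":[0,0,0],"twist":0},{"xyz":[0,0,0],"twist":0},{"xyz":[0,0,0],"twist":0},{"xyz":[0,0,0],"twist":0},{"xyz":[0,0,0],"twist":0},{"xyz":[0,0,0],"twist":0},{"xyz":[0,0,0],"twist":0},{"xyz":[0,0,0],"twist":0},{"xyz":[0,0,0],"twist":0}]' | head -1; done
python3 -c "from station import arm; print(arm.hand_in())"
```

```text
clock: 29.43
clock: 30.27
clock: 31.1
the job is handed in; nothing more can be done
None
```

I handed the job in at 31 s. The rotor arm that leaned about 28° when hung is standing flat in the reject tray, and the other hangs level on the knife edge. The hand-in returned no verdict, but the last side-camera check agreed with both placements.

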